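# Load a fragile cast into a work pan and roll it into the station bay

## Robot

A 6-joint arm with a two-finger parallel gripper is mounted at the origin on a cart in front of the work surface, level with it; the furniture and walls round the work are solid. World frame = base frame: x ahead of the robot, y to its left, z up, the work surface at z = 0. Lengths are in m, angles in rad, forces in N, time in s.
With the tool pointing down it reaches from about 0.375 to 0.9 m from the base axis. Payload 3.1 kg.
Tool frame: the origin (TCP) lies at the very end of the fingers, on their centre line; the grasp point (between the pads) lies 19 mm behind it (manip.grasp_offset is the distance from the TCP to the grasp point, in m); x points along the fingers, z is the direction in which the jaws open and shut, and the axes are right-handed (so a half turn about x gives the same grasp; the last joint's range is limited). The gripper opens to 85 mm and grips with 20 to 120 N. Pads are 22 mm wide; open, the fingers measure 114 mm over their backs; the gripper's body (76 mm by 85 mm) begins 54 mm behind the grasp point. The pads swing forward as they close: fully open they stand 13 mm farther back than shut.
Start: joints at [-1.454, 0.527, 1.433, -0, 1.181, -0.178], TCP at [0.182, -0.598, 0.231] pointing down, gripper open.
Joint ranges: [-3.08, 3.08], [-0.75, 2.2], [0.22, 2.44], [-1.43, 4.57], [0, 2.65], [-2.85, 2.85]. Speed limits (rad/s): [2.79, 2.79, 3.14, 3.14, 3.14, 3.14].

## Interface

Orientations are given as a unit quaternion [x, y, z, w].
In Python, from station import manip gives the robot as it stands.
- The arm moves only by the tool send_rows, never from a script. Its argument "steps" is a list that holds one entry, the list of rows, each a list of 5 numbers: the closure, from 0 (fully open) to 1 (shut), then the shift along the world's x, y, z in m, then the turn about the world's z in rad. A call has 1 to 8 rows; each row is the pose to reach, as a shift and turn from the pose commanded when the call began; what a row does not reach only later rows make up. A row lasts 1/8 s, in which the tool goes at most 62.5 mm and 10.7 degrees, less where a joint would pass 70% of its speed; a pose out of reach is approached as far as the arm can. A call with a gripper value outside its range is refused whole. The fingers move at their own pace and stop on an object; "grip_force" is the grip in N (left out, the last holds). Time passes only in rows, so rows that repeat a pose let the fingers close. It gives the time, the measured TCP pose, the force and the opening at its end, in the units of the state.
- manip.sense(): the state, without advancing time (a new reading comes with each control period).
- manip.snapshot(name): name is "side" or "top"; returns the picture (384x512x3 uint8, red, green, blue); there is no depth.
- manip.camera_params(name): a dict with "fx", "fy", "cx", "cy" (pixels), "T" (4x4, takes a point from camera to world coordinates). Camera axes: x right, y down, z forward; pixel columns grow to the right and rows downward; lengths in m; the calibration is good to about 2 mm. A picture is of the moment at which its call begins. camera_params takes no time and is no camera call.
- manip.sign_off(): hands the job in, once; it reports no verdict.
The state is a dict: "t": time; "q": joint angles; "qd": joint speeds; "tau": joint torques, N m; "tcp_pos": TCP position; "tool_rot": TCP orientation; "force": force on the tool from outside, world axes, zero at the start; "ft_torque": the same for the moment, N m; "finger_gap": opening from 0.0 (shut) to 1.0 (fully open).
Only numpy, scipy, OpenCV 4.12 (cv2) and the standard library are available. Lean on these libraries where they do the work, as an engineer would, in place of code of your own. Each camera call takes 0.05 s, during which the arm holds its last target.

## Task

Take the fragile dental cast that stands by the front edge of the counter, gripping it by its flat base with no more than about 35 N, and set it down softly, upright, in the work pan that waits on the roller track; do not drop it. Let go, then push the pan along the rollers, without lifting it, into the bay until it rests against the rubber bumper, meeting it gently. Leave the other things where they are and end with the robot clear.

Things in the scene. Friction and masses are not known exactly. Their poses are not given: they have to be found in the camera images.
- cast: Dental arch cast on a trimmed base, stone coloured, 52 x 68 x 29 mm, about 0.12 kg, fragile; it stands loose near the counter's front edge. Origin: centre of its underside. z up, x from the pointed front to the wide flat back. The base is 16 mm high; its front (20 mm wide) and back (60 mm wide) are flat, parallel, 52 mm apart along x: grip it there, at or under 35 N per finger.
- pan: Open plastic work pan, 160 (x) x 146 (y) x 40 mm high, walls and floor 4 mm, about 0.4 kg, standing loose on the rollers. Origin: centre of its underside, 35 mm above the counter, so its inner floor is 39 mm and its rim 75 mm above the counter. z up; x points along the track to the bay. It rolls very easily, with 4 mm play to each side rail. Floor stiff: lower the cast the last 10 mm at 20 mm/s or less.
- pan_nose (a point): Middle of the pan's leading wall, outer face, the end that meets the bumper: 80 mm along the pan's x from its origin, 20 mm up.
- track: Fixed roller track, 360 mm long, 174 mm wide, lying mostly along y. Origin: centre of its underside on the counter. Its x runs along the rollers to the bay, y across, z up. 14 free rollers, tops 35 mm up; side rails 44 mm high, inner faces 77 mm from the middle line; the near end (x = -0.18) is open. Bay: grey cheeks 90 mm high from x = 0.03, end wall with the bumper.
- bumper: Fixed dark rubber strip across the end wall inside the bay, 154 mm wide, 20 mm high. Origin: middle of the face that the pan's nose meets, 150 mm along the track's x from its origin, 55 mm above the counter. Pan home: nose on this face, the pan's origin at x = 0.070 on the track. Stiff: meet it at 20 mm/s or less.
- jar: Bystander: loose white round jar, 63 mm across, 58 mm high, near the counter's front edge, about 0.2 m beside the cast. Origin: centre of its underside.
- bowl: Bystander: loose mixing bowl, 119 mm across, 67 mm high, farther back. Origin: centre of its underside.
- spare_bottle: Bystander: loose small bottle with a cap, 37 mm across, 78 mm high, farther back. Origin: centre of its underside.

How it is judged:
On the way, in this order (a step that is already met when the one before it is completed fails the run):
1. the cast stands in the pan, let go, the pan still out of the bay (z of cast in the frame of pan between 0.001 and 0.009 m and angle between cast's own z axis and vertical below 0.1 rad and x of cast in the frame of pan between -0.08 and 0.08 m and y of cast in the frame of pan between -0.06 and 0.06 m and linear speed of each of cast, pan below 0.02 m/s and contact force between the fingers and cast below 0.2 N and x of pan_nose in the frame of track below 0.1 m), for 0.2 s.
2. the pan has been rolled home against the bumper with the cast in it (z of cast in the frame of pan between 0.001 and 0.009 m and angle between cast's own z axis and vertical below 0.1 rad and x of cast in the frame of pan between -0.08 and 0.08 m and y of cast in the frame of pan between -0.06 and 0.06 m and x of pan_nose in the frame of track above 0.14 m and z of pan in the frame of track below 0.04 m and angle between pan's own z axis and vertical below 0.05 rad), for 0.2 s.
At the end, for the whole second after the job is handed in: the pan stands level on the rollers in the bay with its nose within 10 mm of the bumper, the cast stands upright on the pan's floor, released, and both are at rest (all of step 2 and linear speed of each of cast, pan below 0.02 m/s and contact force between the fingers and cast below 0.2 N); the robot touches nothing.
It fails at once if the cast is squeezed too hard (about 45 N from each finger) (contact force between the fingers and cast above 90 N).
It fails at once if the cast is set down too hard, or dropped more than 10 mm (contact force between cast and pan above 60 N or (contact force between the fingers and cast below 0.1 N and contact force between cast and pan below 0.05 N and linear speed of cast above 0.45 m/s)).
It fails at once if the pan is rammed against the bumper (contact force between pan and bumper above 60 N).
It fails at once if the cast is tipped over, or the pan is lifted or tipped (angle between cast's own z axis and vertical above 0.6 rad or z of pan in the frame of track above 0.05 m or angle between pan's own z axis and vertical above 0.12 rad).
It fails at once if a bystander is moved by more than 30 mm (distance of any of jar, bowl, spare_bottle from where it was at the start of the episode above 0.03 m).
It also fails if it takes over 54 s, if anything falls off the work surface, if the arm or the gripper's body presses on something with over 40 N, if the wrist force passes 120 N, or if a joint passes its speed limit or range.

## Working session

There is one attempt and no reset: what is moved stays moved. The work goes in short steps, Python scripts to look and compute and a tool call to move; the robot and the scene stay as the last step left them, time stands still between calls to the robot, and variables do not carry over. Pictures are saved under pics/ and viewed, and the job is handed in when it is done.

Besides the shell and the picture viewer there is one more tool, called after "Emit:" by a JSON object that holds its "fn" and its "kwargs", one argument or row to a line. send_rows: Moves the arm, as the interface text tells. Its arguments: {"type":"object","properties":{"steps":{"type":"array","items":{"type":"array","items":{"type":"array","items":{"type":"number"}}}},"grip_force":{"type":"number"}},"required":["steps"]}

```bash
mkdir -p pics; python3 - <<'E'
from station import manip
import cv2
for n in("side","top"):
    im=manip.snapshot(n); cv2.imwrite(f"pics/{n}0.png",im[:,:,::-1])
    p=manip.camera_params(n); print(n,{k:(v if k!="T" else [[round(x,4) for x in r] for r in v]) for k,v in p.items()})
print(manip.sense(), manip.grasp_offset)
E
```

```text
side {'fx': 482.6654013993336, 'fy': 482.6654013993336, 'cx': 254.12809238742054, 'cy': 188.98440845730187, 'T': [[np.float64(0.9992), np.float64(0.0089), np.float64(-0.0381), np.float64(0.6205)], [np.float64(0.0349), np.float64(-0.6449), np.float64(0.7634), np.float64(-1.2796)], [np.float64(-0.0178), np.float64(-0.7642), np.float64(-0.6448), np.float64(1.1543)], [np.float64(0.0), np.float64(0.0), np.float64(0.0), np.float64(1.0)]]}
top {'fx': 347.5740407142845, 'fy': 347.5740407142845, 'cx': 253.99163098171113, 'cy': 194.30293204070435, 'T': [[np.float64(-0.005), np.float64(-0.9835), np.float64(0.1807), np.float64(0.3515)], [np.float64(-0.9998), np.float64(0.0088), np.float64(0.0204), np.float64(0.0063)], [np.float64(-0.0217), np.float64(-0.1805), np.float64(-0.9833), np.float64(1.2761)], [np.float64(0.0), np.float64(0.0), np.float64(0.0), np.float64(1.0)]]}
{'t': 0.1, 'q': array([-1.45452943e+00,  5.28368809e-01,  1.43380224e+00, -1.24704712e-05,
        1.18141775e+00, -1.78535915e-01]), 'qd': array([ 4.03589245e-04, -1.02881926e-04, -1.78724025e-03, -1.02713341e-03,
       -8.15040835e-04, -2.99621292e-05]), 'tau': array([-3.91143421e-04, -4.43304634e+01, -1.78586966e+01, -3.01039736e-04,
        3.89909896e-03, -1.64535191e-06]), 'tcp_pos': array([ 0.18151966, -0.59736652,  0.23042526]), 'tool_rot': array([ 0.42165391,  0.56849909, -0.42063083,  0.56752663]), 'force': array([-0.76922635, -0.36994878, -0.29954169]), 'ft_torque': array([-0.0262803 ,  0.05477062,  0.02304764]), 'finger_gap': 1.0048365587343115} 0.0187
```

View pics/side0.png

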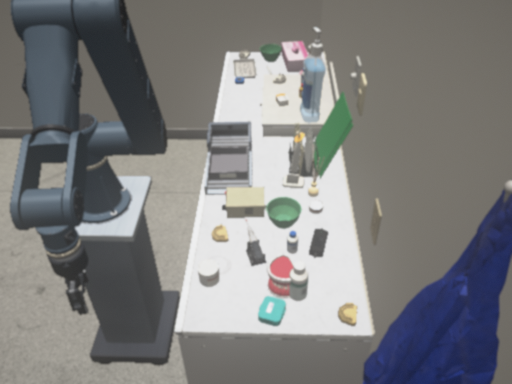

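View pics/top0.png

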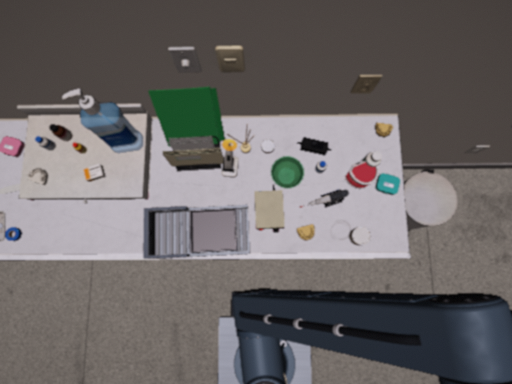

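```bash
python3 - <<'E'
import cv2
a=cv2.imread("pics/top0.png")[185:275,135:385]; cv2.imwrite("pics/topc.png",cv2.resize(a,None,fx=3.2,fy=3.2,interpolation=cv2.INTER_CUBIC))
a=cv2.imread("pics/side0.png")[110:300,180:340]; cv2.imwrite("pics/sidec.png",cv2.resize(a,None,fx=3.1,fy=3.1,interpolation=cv2.INTER_CUBIC))
E
```

```text
(no output)
```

View pics/topc.png

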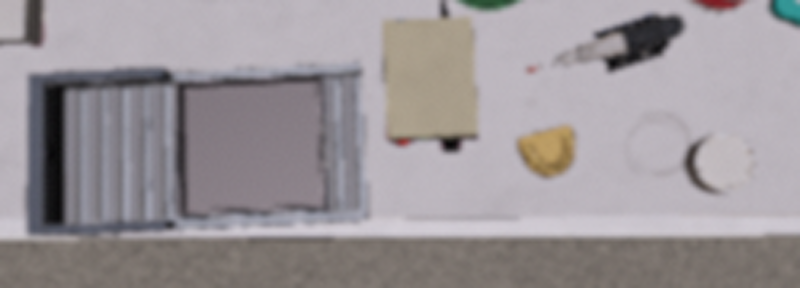

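View pics/sidec.png

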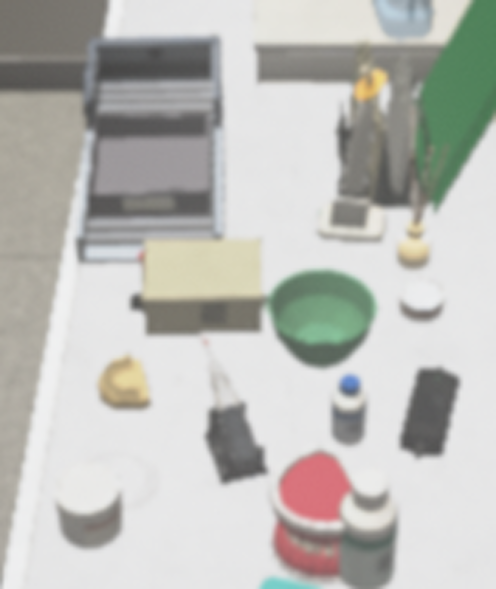

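```bash
cat > h.py <<'E'
import numpy as np,cv2
from station import manip
def ray(n,u,v,z):
    p=manip.camera_params(n);T=np.array(p["T"],float)
    d=T[:3,:3]@np.array([(u-p["cx"])/p["fx"],(v-p["cy"])/p["fy"],1]);o=T[:3,3]
    return o+d*(z-o[2])/d[2]
def proj(n,P):
    p=manip.camera_params(n);T=np.array(p["T"],float)
    c=T[:3,:3].T@(np.array(P)-T[:3,3]);return np.array([p["fx"]*c[0]/c[2]+p["cx"],p["fy"]*c[1]/c[2]+p["cy"]])
def castmask(n,im,box):
    hsv=cv2.cvtColor(im,cv2.COLOR_RGB2HSV);m=cv2.inRange(hsv,(12,75,60),(30,255,255))
    k=np.zeros_like(m);x0,y0,x1,y1=box;k[y0:y1,x0:x1]=m[y0:y1,x0:x1]
    return k
E
python3 - <<'E'
from h import *
np.set_printoptions(precision=4,suppress=True)
for n,b in(("top",(290,215,325,250)),("side",(205,220,235,246))):
    im=cv2.imread(f"pics/{n}0.png")[:,:,::-1].copy()
    m=castmask(n,im,b);c=max(cv2.findContours(m,0,2)[0],key=cv2.contourArea)
    print(n,cv2.contourArea(c),cv2.boundingRect(c))
    for z in (0.0,0.016,0.025):
        P=np.array([ray(n,u,v,z)[:2] for u,v in c[:,0]]).astype(np.float32)
        print(z,"min",P.min(0),"max",P.max(0),"cen",np.array([ray(n,*(lambda M:(M['m10']/M['m00'],M['m01']/M['m00']))(cv2.moments(c)),z)[:2]]),cv2.minAreaRect(P))
    a,b_,w,h=cv2.boundingRect(c);s=im[b_-6:b_+h+6,a-6:a+w+6,::-1].copy();s=cv2.resize(s,None,fx=14,fy=14,interpolation=0)
    cv2.drawContours(s,[((c-[a-6,b_-6])*14+7)],-1,(0,0,255),1);cv2.imwrite(f"pics/cm_{n}.png",s)
C=lambda c,r:(135+c/3.2,185+r/3.2)
for nm,c,r,z in(("track near-left(back) ",360,66,.044),("near-front",368,215,.044),("bay far-back",30,75,.09),("bay far-front",30,233,.09),("cheekend back",170,68,.09),("pan rim nose back",180,80,.075),("pan nose front",178,218,.075),("pan tail back",325,74,.075),("pan tail front",330,214,.075)):
    print(nm,ray("top",*C(c,r),z))
S=lambda c,r:(180+c/3.1,110+r/3.1)
for nm,c,r,z in(("pan tail rimL",90,190,.075),("pan tail rimR",213,188,.075),("track nearL",80,240,.044),("nearR",222,238,.044),("box topL near",146,302,.09),):
    print(nm,ray("side",*S(c,r),z))
E
```

```text
top 169.5 (297, 225, 17, 15)
0.0 min [ 0.419  -0.1825] max [ 0.4699 -0.1237] cen [[ 0.4452 -0.1558]] ((0.4436613619327545, -0.15746361017227173), (0.047934725880622864, 0.06153194233775139), 17.871395111083984)
0.016 min [ 0.4182 -0.1802] max [ 0.4684 -0.122 ] cen [[ 0.444  -0.1538]] ((0.44250592589378357, -0.15541033446788788), (0.047333721071481705, 0.060760460793972015), 17.871292114257812)
0.025 min [ 0.4177 -0.1788] max [ 0.4676 -0.1211] cen [[ 0.4433 -0.1526]] ((0.4418559968471527, -0.15425539016723633), (0.04699564352631569, 0.06032649427652359), 17.87141227722168)
side 107.0 (213, 227, 14, 13)
0.0 min [ 0.4222 -0.1705] max [ 0.4677 -0.1144] cen [[ 0.4436 -0.1442]] ((0.4417419731616974, -0.14524304866790771), (0.0399637445807457, 0.06161047890782356), 16.575239181518555)
0.016 min [ 0.425  -0.1859] max [ 0.4699 -0.1306] cen [[ 0.446  -0.1599]] ((0.44421932101249695, -0.16096526384353638), (0.039409808814525604, 0.06075653061270714), 16.575214385986328)
0.025 min [ 0.4265 -0.1945] max [ 0.471  -0.1396] cen [[ 0.4474 -0.1687]] ((0.4456127882003784, -0.169809028506279), (0.039098259061574936, 0.06027618423104286), 16.575220108032227)
track near-left(back)  [0.5368 0.0554 0.044 ]
near-front [0.3721 0.0469 0.044 ]
bay far-back [0.523  0.4115 0.09  ]
bay far-front [0.3545 0.4027 0.09  ]
cheekend back [0.5294 0.2593 0.09  ]
pan rim nose back [0.5183 0.2511 0.075 ]
pan nose front [0.3695 0.2491 0.075 ]
pan tail back [0.5236 0.0924 0.075 ]
pan tail front [0.3728 0.0864 0.075 ]
pan tail rimL [0.3892 0.0959 0.075 ]
pan tail rimR [0.5334 0.1014 0.075 ]
track nearL [0.3809 0.0415 0.044 ]
nearR [0.5454 0.0473 0.044 ]
box topL near [ 0.4722 -0.1142  0.09  ]
```

```bash
python3 - <<'E'
import cv2,numpy as np
a=cv2.imread("pics/cm_top.png");b=cv2.imread("pics/cm_side.png");h=max(a.shape[0],b.shape[0])
p=lambda i:cv2.copyMakeBorder(i,0,h-i.shape[0],0,10,0)
o=np.hstack([p(a),p(b)]);f=min(1,800/o.shape[1],600/o.shape[0]);cv2.imwrite("pics/cm.png",cv2.resize(o,None,fx=f,fy=f))
E
```

```text
(no output)
```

View pics/cm.png

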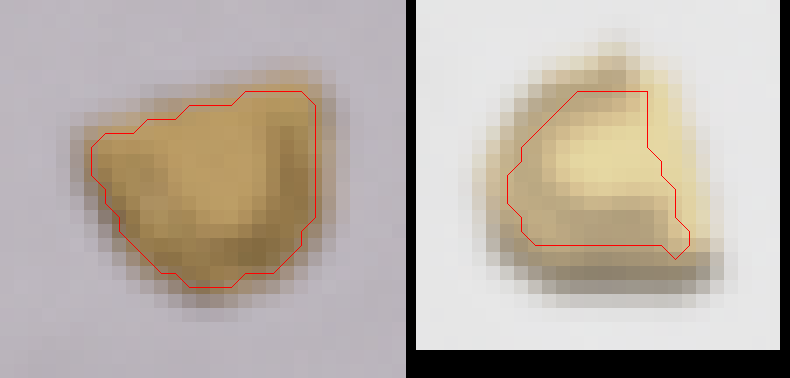

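```bash
cat >> h.py <<'E'
def castcont(n,im,box,th=None,f=8):
    x0,y0,x1,y1=box;c=im[y0:y1,x0:x1].astype(np.float32);c=cv2.resize(c,None,fx=f,fy=f,interpolation=cv2.INTER_CUBIC)
    s=(c[:,:,0]+c[:,:,1])/2-c[:,:,2]   # yellowness
    bg=np.percentile(s,10);hi=np.percentile(s,95)
    m=((s-bg)>0.45*(hi-bg)).astype(np.uint8)*255
    k=max(cv2.findContours(m,0,1)[0],key=cv2.contourArea)[:,0].astype(float)
    return (k+0.5)/f-0.5+[x0,y0]
E
python3 - <<'E'
from h import *
np.set_printoptions(precision=4,suppress=True)
for n,b in(("top",(288,215,326,250)),("side",(205,216,240,249))):
    im=cv2.imread(f"pics/{n}0.png")[:,:,::-1].copy()
    k=castcont(n,im,b)
    for z in (0.0,0.008,0.016,0.025):
        P=np.array([ray(n,u,v,z)[:2] for u,v in k]).astype(np.float32)
        print(n,z,P.min(0),P.max(0),cv2.minAreaRect(P))
        a=np.radians(17);e=np.array([np.cos(a),np.sin(a)]);g=np.array([-e[1],e[0]])
        print("   along x",(P@e).min(),(P@e).max(),"y",(P@g).min(),(P@g).max())
im=cv2.imread("pics/top0.png")
s=cv2.resize(im[195:268,138:258],None,fx=6.6,fy=6.6,interpolation=cv2.INTER_CUBIC)
cv2.imwrite("pics/tt.png",s)
s=cv2.resize(cv2.imread("pics/side0.png")[115:225,198:272],None,fx=5.4,fy=5.4,interpolation=cv2.INTER_CUBIC)
cv2.imwrite("pics/ss.png",s)
E
```

```text
top 0.0 [ 0.417  -0.1857] [ 0.4737 -0.1221] ((0.44334638118743896, -0.1571294665336609), (0.05139545723795891, 0.06461488455533981), 13.598177909851074)
   along x 0.3525060338718867 0.4042304008967534 y -0.31319531789610816 -0.2484410017517474
top 0.008 [ 0.4166 -0.1845] [ 0.473  -0.1213] ((0.44277071952819824, -0.1561049520969391), (0.05107324197888374, 0.06420981138944626), 13.5982027053833)
   along x 0.3524150524736988 0.4038151424496078 y -0.311838423012365 -0.24749005844142372
top 0.016 [ 0.4162 -0.1833] [ 0.4722 -0.1205] ((0.4421948790550232, -0.1550804078578949), (0.05075107514858246, 0.0638047382235527), 13.598220825195312)
   along x 0.3523240382187303 0.40339988835914015 y -0.31048152812862173 -0.24653910800607437
top 0.025 [ 0.4157 -0.182 ] [ 0.4713 -0.1196] ((0.4415472745895386, -0.15392784774303436), (0.05038859695196152, 0.06334904581308365), 13.598176002502441)
   along x 0.35222168469035364 0.4029327475436912 y -0.30895503355820114 -0.24546928826714567
side 0.0 [ 0.4162 -0.1764] [ 0.4733 -0.1009] ((0.4418894946575165, -0.14161989092826843), (0.05174385383725166, 0.07839421182870865), 14.47411823272705)
   along x 0.35523224641824847 0.4072814801435042 y -0.3044438790026272 -0.2259481466309711
side 0.008 [ 0.4176 -0.184 ] [ 0.4743 -0.1091] ((0.4431270956993103, -0.1495061069726944), (0.05138525739312172, 0.07785092294216156), 14.474193572998047)
   along x 0.3542898965590439 0.4059784383309148 y -0.3120714348923226 -0.23411970060580992
side 0.016 [ 0.419  -0.1917] [ 0.4753 -0.1172] ((0.4443648159503937, -0.15739232301712036), (0.051026683300733566, 0.07730763405561447), 14.474146842956543)
   along x 0.3533475751999421 0.40467539651832546 y -0.31969899078201797 -0.24229125458064873Traceback (most recent call last):
  File "<stdin>", line 7, in <module>
  File "h.py", line 4, in ray
    p=manip.camera_params(n);T=np.array(p["T"],float)
ValueError: time passes only in moves, steps and waits
```

```bash
cat > s.py <<'E'
import re
t=open('h.py').read()
t=t.replace('from station import manip','from station import manip\n_c={}\ndef cp(n):\n    if n not in _c:_c[n]=manip.camera_params(n)\n    return _c[n]').replace('p=manip.camera_params(n)','p=cp(n)')
open('h.py','w').write(t)
E
python3 s.py; rm s.py
python3 - <<'E'
import cv2
im=cv2.imread("pics/top0.png")
s=cv2.resize(im[195:268,138:258],None,fx=6.6,fy=6.6,interpolation=cv2.INTER_CUBIC)
cv2.imwrite("pics/tt.png",s)
s=cv2.resize(cv2.imread("pics/side0.png")[115:225,198:272],None,fx=5.4,fy=5.4,interpolation=cv2.INTER_CUBIC)
cv2.imwrite("pics/ss.png",s)
from station import manip
print(manip.sense()['t'])
E
```

```text
0.1
```

View pics/tt.png

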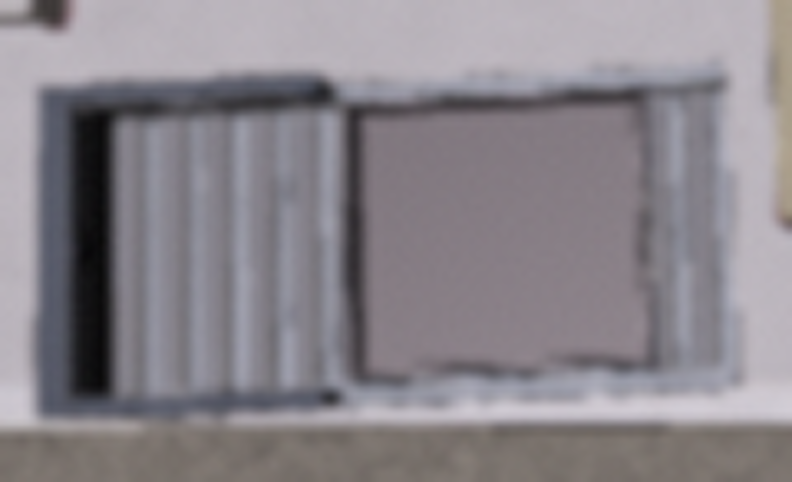

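View pics/ss.png

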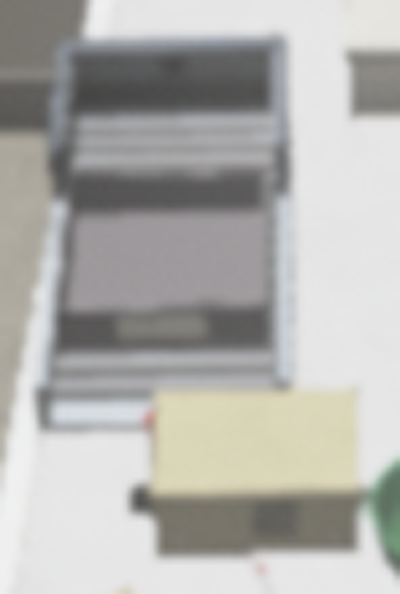

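```bash
cat >> h.py <<'E'
tt=lambda c,r,z:ray("top",138+(c+.5)/6.6-.5,195+(r+.5)/6.6-.5,z).round(4)
ss=lambda c,r,z:ray("side",198+(c+.5)/5.4-.5,115+(r+.5)/5.4-.5,z).round(4)
E
python3 - <<'E'
from h import *
for l,c,r,z in [("near back rail",725,66,.044),("near front rail",740,384,.044),("bay far back",38,88,.09),("bay far front",38,417,.09),("cheek end back",328,78,.09),("cheek end front",338,405,.09),
 ("pan nose out",346,240,.075),("pan nose out b",340,105,.075),("pan nose out f",352,380,.075),("pan tail out",655,240,.075),("tail out b",652,95,.075),("tail out f",662,365,.075),("pan floor mid",507,238,.039)]:
    print("top",l,tt(c,r,z))
for l,c,r,z in [("near front rail",40,388,.044),("near back rail",292,384,.044),("rail base front near",43,428,0),("bay far front top",60,40,.09),("bay far back top",285,38,.09),("tail rim f",55,312,.075),("tail rim b",272,306,.075),("tail bottom f",52,350,.038),("tail bot b",274,346,.038),("nose rim f",70,172,.075),("nose rim b",272,172,.075),("box top front-near",158,495,.06),("box bottom near",158,555,0),("box top far",158,390,.06)]:
    print("side",l,ss(c,r,z))
print("TCP proj")
E
```

```text
top near back rail [0.5406 0.0556 0.044 ]
top near front rail [0.3701 0.048  0.044 ]
top bay far back [0.5249 0.4152 0.09  ]
top bay far front [0.3547 0.4062 0.09  ]
top cheek end back [0.5289 0.2622 0.09  ]
top cheek end front [0.3599 0.2521 0.09  ]
top pan nose out [0.4452 0.2534 0.075 ]
top pan nose out b [0.5166 0.2587 0.075 ]
top pan nose out f [0.3728 0.2483 0.075 ]
top pan tail out [0.4442 0.0912 0.075 ]
top tail out b [0.5207 0.0931 0.075 ]
top tail out f [0.3796 0.0873 0.075 ]
top pan floor mid [0.4485 0.1737 0.039 ]
side near front rail [0.3774 0.0469 0.044 ]
side near back rail [0.5453 0.0533 0.044 ]
side rail base front near [0.3746 0.0571 0.    ]
side bay far front top [0.3561 0.4044 0.09  ]
side bay far back top [0.5272 0.4083 0.09  ]
side tail rim f [0.3853 0.0895 0.075 ]
side tail rim b [0.5308 0.0978 0.075 ]
side tail bottom f [0.3797 0.0945 0.038 ]
side tail bot b [0.5311 0.1008 0.038 ]
side nose rim f [0.3785 0.2522 0.075 ]
side nose rim b [0.5239 0.2535 0.075 ]
side box top front-near [ 0.4668 -0.0755  0.06  ]
side box bottom near [ 0.4628 -0.0668  0.    ]
side box top far [0.4588 0.0268 0.06  ]
TCP proj
```

```bash
python3 - <<'E'
from h import *
from scipy.spatial.transform import Rotation as R
np.set_printoptions(precision=4,suppress=True)
s=manip.sense();M=R.from_quat(s['tool_rot']).as_matrix();print(M);print(s['tcp_pos'],np.degrees(np.arctan2(M[1,2],M[0,2])))
for n,b,z in(("top",(288,215,326,250),.008),("side",(205,216,240,249),.008)):
    im=cv2.imread(f"pics/{n}0.png")[:,:,::-1].copy()
    k=castcont(n,im,b);P=np.array([ray(n,u,v,z)[:2] for u,v in k])
    for a0 in (16,):
        a=np.radians(a0)
        for it in range(5):
            e=np.array([np.cos(a),np.sin(a)]);g=np.array([-e[1],e[0]]);X=P@e;Y=P@g;ym=(Y.max()+Y.min())/2
            s_=(X>X.max()-.012)&(abs(Y-ym)<.024)
            f=np.polyfit(Y[s_],X[s_],1);a-=np.arctan(f[0])
        print(n,np.degrees(a),X.min(),X.max(),Y.min(),Y.max(),s_.sum())
E
```

```text
[[-0.0002  0.9569  0.2906]
 [ 0.002   0.2906 -0.9569]
 [-1.      0.0003 -0.002 ]]
[ 0.1815 -0.5974  0.2304] -73.1087517672695
top 14.446789688504186 0.3643220037841535 0.4154937004906452 -0.29398047988371945 -0.2297301350293331 102
side 15.193972999046014 0.3627494460648695 0.41421752903801884 -0.2995229351285821 -0.2216314641060358 79
```

Emit:
{"fn": "send_rows", "kwargs": {
  "steps": [
    [[0,0.015,0.025,0,0.1],[0,0.045,0.075,0,0.27],[0,0.075,0.127,0,0.45],[0,0.105,0.178,0,0.63],[0,0.137,0.232,0,0.81],[0,0.169,0.286,0,0.99],[0,0.2,0.338,0,1.17],[0,0.232,0.392,0,1.35]]
  ],
  "grip_force": 25
}}

```text
t: 1.1
tcp_pos: [0.4142, -0.2045, 0.2312]
tool_rot: [-0.028, 0.707, 0.028, 0.707]
force: [0.3, -0.2, 0.2]
finger_gap: 1.0
```

Emit:
{"fn": "send_rows", "kwargs": {
  "steps": [
    [[0,0.022,0.037,-0.03,0.14],[0,0.03,0.051,-0.08,0.188],[0,0.03,0.051,-0.12,0.188],[0,0.03,0.051,-0.14,0.188],[0,0.03,0.051,-0.14,0.188]]
  ]
}}

```text
t: 1.72
tcp_pos: [0.4424, -0.1544, 0.0898]
tool_rot: [-0.091, 0.702, 0.093, 0.7]
force: [0.2, -0.4, -0.6]
finger_gap: 1.005
```

```bash
python3 - <<'E'
from h import *
for n in("side","top"):
    im=manip.snapshot(n); cv2.imwrite(f"pics/{n}1.png",im[:,:,::-1])
b=cv2.imread("pics/side1.png")[160:270,170:290]; a=cv2.imread("pics/top1.png")[180:280,240:380]
f=lambda i:cv2.resize(i,(400,int(i.shape[0]*400/i.shape[1])),interpolation=cv2.INTER_CUBIC)
a,b=f(a),f(b);h=min(len(a),len(b));cv2.imwrite("pics/c1.png",np.hstack([a[:h],b[:h]]))
s=manip.sense();print(s['t'],s['tcp_pos'],s['tool_rot'],s['force'],s['finger_gap'],s['q'])
print(proj("side",s['tcp_pos']))
E
```

```text
1.825 [ 0.44367702 -0.15541372  0.09153775] [-0.09236146  0.70101885  0.09230175  0.70108653] [-0.38384095  0.87006027  0.3159101 ] 0.9956430883300388 [-5.75294120e-01  5.65186392e-01  1.93781872e+00 -3.57392898e-06
  6.38459917e-01 -8.37192328e-01]
[217.2126147  215.63346687]
```

View pics/c1.png

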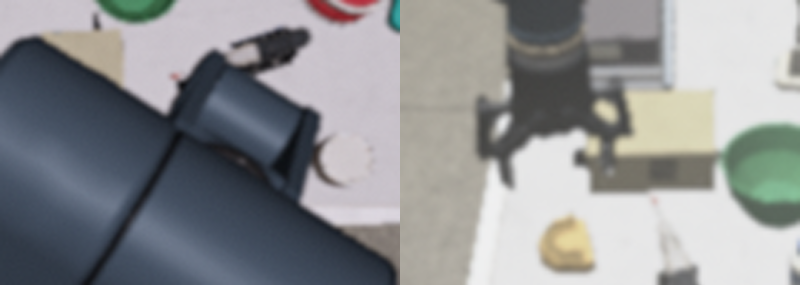

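```bash
python3 - <<'E'
from h import *
im=cv2.imread("pics/side1.png");s=cv2.resize(im[185:225,185:250],None,fx=12,fy=12,interpolation=cv2.INTER_CUBIC)
def mk(P,c):
    u,v=proj("side",P);cv2.circle(s,(int((u-185+.5)*12),int((v-185+.5)*12)),4,c,-1)
t=np.array([.4437,-.1554,.0915]);e=np.array([.966,.259,0]);
for dz,c in((0,(0,0,255)),(.013,(0,255,0))):
    for k in(-.0425,0,.0425): mk(t+e*k+[0,0,dz],c)
cv2.imwrite("pics/tip.png",s)
E
```

```text
(no output)
```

View pics/tip.png

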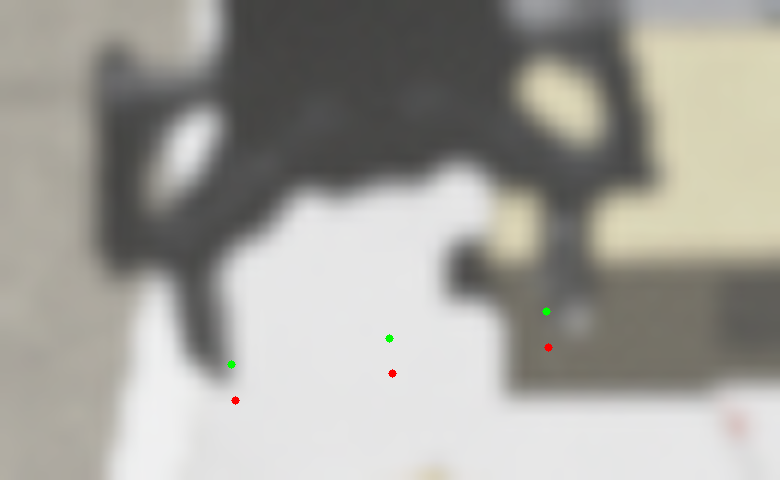

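Emit:
{"fn": "send_rows", "kwargs": {
  "steps": [
    [[0,0,0,-0.025,0],[0,0,0,-0.05,0],[0,0,0,-0.07,0],[0,0,0,-0.082,0],[0,0,0,-0.088,0],[0,0,0,-0.09,0],[0,0,0,-0.09,0]]
  ]
}}

```text
t: 2.7
tcp_pos: [0.4437, -0.1554, 0.0017]
tool_rot: [-0.093, 0.701, 0.092, 0.701]
force: [0.1, -0.1, 0.1]
finger_gap: 1.002
```

```bash
python3 - <<'E'
from h import *
im=manip.snapshot("side"); cv2.imwrite("pics/side2.png",im[:,:,::-1])
cv2.imwrite("pics/c2.png",cv2.resize(im[190:265,185:260,::-1],None,fx=8,fy=8,interpolation=cv2.INTER_CUBIC))
s=manip.sense();print(s['t'],s['tcp_pos'],s['force'],s['finger_gap'])
E
```

```text
2.75 [ 0.44377572 -0.1554116   0.00177047] [0.02109053 0.06540371 0.19513254] 0.9963757198585528
```

View pics/c2.png

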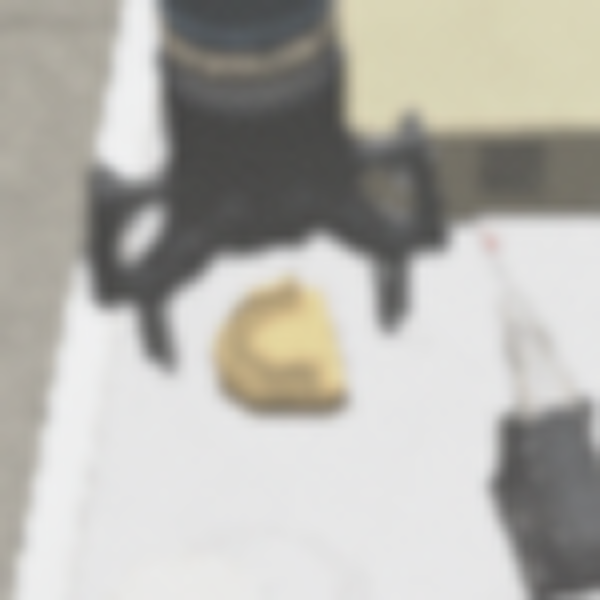

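```bash
python3 - <<'E'
from h import *
C=lambda c,r,z:ray("side",185+(c+.5)/8-.5,190+(r+.5)/8-.5,z).round(4)
print("near back corner z0",C(350,408,0),"top z16",C(348,395,.016),"far back corner z.016",C(312,285,.016),"front near z0",C(235,400,0),"front-left",C(215,350,.01))
print("tips",C(170,372,.012),C(388,332,.012))
E
```

```text
near back corner z0 [ 0.4763 -0.1774  0.    ] top z16 [ 0.4769 -0.1854  0.016 ] far back corner z.016 [ 0.4569 -0.1219  0.016 ] front near z0 [ 0.4284 -0.1737  0.    ] front-left [ 0.4189 -0.1549  0.01  ]
tips [ 0.4019 -0.1698  0.012 ] [ 0.4903 -0.1451  0.012 ]
```

Emit:
{"fn": "send_rows", "kwargs": {
  "steps": [
    [[0.2,-0.002,-0.001,-0.001,0],[0.3,-0.002,-0.001,-0.001,0],[0.5,-0.002,-0.001,-0.001,0],[0.7,-0.002,-0.001,-0.001,0],[0.7,-0.002,-0.001,-0.001,0],[0.7,-0.002,-0.001,-0.001,0],[0.7,-0.002,-0.001,-0.001,0],[0.7,-0.002,-0.001,-0.001,0]]
  ],
  "grip_force": 25
}}

```text
t: 3.75
tcp_pos: [0.4415, -0.1563, 0.0006]
tool_rot: [-0.092, 0.701, 0.092, 0.701]
force: [-1.3, 0.2, 5.7]
finger_gap: 0.591
```

```bash
python3 - <<'E'
from h import *
im=manip.snapshot("side"); cv2.imwrite("pics/side3.png",im[:,:,::-1])
cv2.imwrite("pics/c3.png",cv2.resize(im[190:265,185:260,::-1],None,fx=8,fy=8,interpolation=cv2.INTER_CUBIC))
s=manip.sense();print(s['t'],s['tcp_pos'],s['force'],s['ft_torque'],s['finger_gap'])
E
```

```text
3.8 [ 0.4415633  -0.15635561  0.00062207] [-2.01903631 -0.41242626  5.91377221] [-0.06166364  0.10866502 -0.04409034] 0.5946327004218566
```

View pics/c3.png

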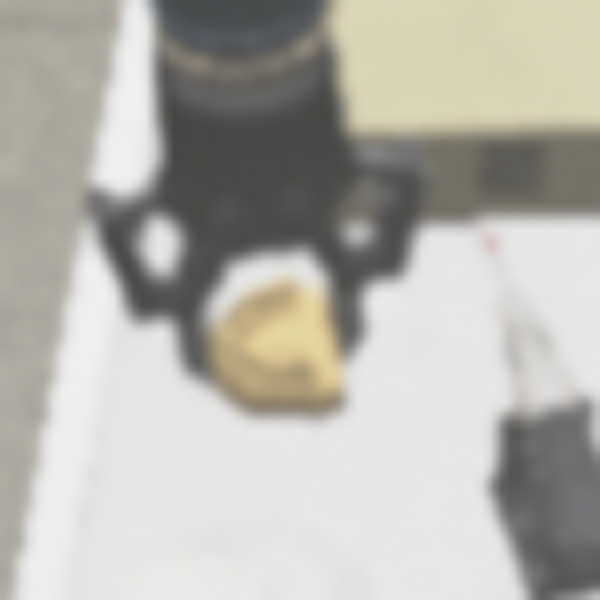

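Emit:
{"fn": "send_rows", "kwargs": {
  "steps": [
    [[0.7,0,0,0.003,0],[0.7,0,0,0.008,0],[0.7,0,0,0.018,0],[0.7,0,0,0.032,0],[0.7,0,0,0.05,0],[0.7,0,0,0.07,0],[0.7,0,0,0.08,0],[0.7,0,0,0.08,0]]
  ],
  "grip_force": 28
}}

```text
t: 4.8
tcp_pos: [0.4419, -0.1565, 0.0813]
tool_rot: [-0.093, 0.7, 0.092, 0.702]
force: [-0.7, 0.1, -1.8]
finger_gap: 0.593
```

```bash
python3 - <<'E'
from h import *
im=manip.snapshot("side"); cv2.imwrite("pics/side4.png",im[:,:,::-1])
cv2.imwrite("pics/c4.png",cv2.resize(im[165:240,185:260,::-1],None,fx=8,fy=8,interpolation=cv2.INTER_CUBIC))
s=manip.sense();print(s['t'],s['tcp_pos'],s['force'],s['ft_torque'],s['finger_gap'])
E
```

```text
4.85 [ 0.44153997 -0.15627132  0.08065489] [ 0.00859951 -0.33180917 -1.414126  ] [ 0.00982086  0.06147554 -0.02253239] 0.5915906126216364
```

View pics/c4.png

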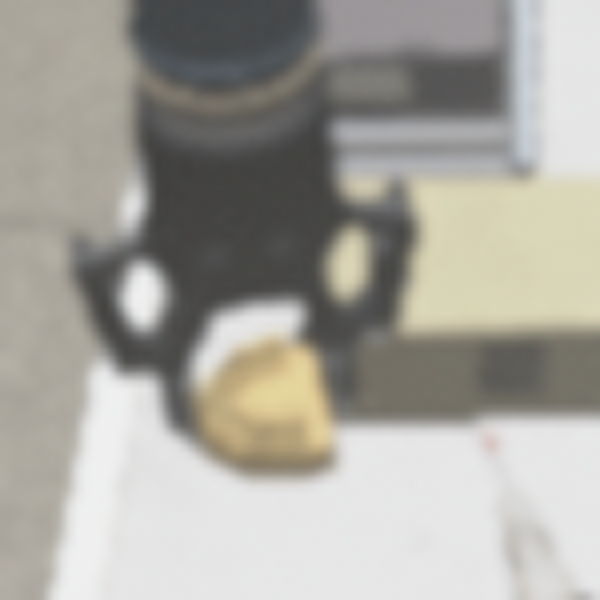

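Emit:
{"fn": "send_rows", "kwargs": {
  "steps": [
    [[0.7,0,0.01,0.02,0],[0.7,0,0.04,0.05,-0.03],[0.7,0.001,0.085,0.06,-0.06],[0.7,0.003,0.135,0.06,-0.1],[0.7,0.004,0.185,0.06,-0.14],[0.7,0.006,0.235,0.06,-0.18],[0.7,0.007,0.28,0.06,-0.21],[0.7,0.008,0.31,0.06,-0.21]]
  ]
}}

```text
t: 5.85
tcp_pos: [0.4485, 0.1557, 0.1394]
tool_rot: [-0.019, 0.708, 0.019, 0.706]
force: [0.8, -1.1, -0.7]
finger_gap: 0.594
```

Emit:
{"fn": "send_rows", "kwargs": {
  "steps": [
    [[0.7,0,0.014,0,0],[0.7,0,0.018,-0.01,0],[0.7,0,0.018,-0.025,0],[0.7,0,0.018,-0.035,0],[0.7,0,0.018,-0.035,0]]
  ]
}}

```text
t: 6.48
tcp_pos: [0.4488, 0.1708, 0.1042]
tool_rot: [-0.018, 0.708, 0.018, 0.706]
force: [-0.2, -0.2, -1.2]
finger_gap: 0.593
```

```bash
python3 - <<'E'
from h import *
im=manip.snapshot("side"); cv2.imwrite("pics/side5.png",im[:,:,::-1])
cv2.imwrite("pics/c5.png",cv2.resize(im[100:200,180:280,::-1],None,fx=6,fy=6,interpolation=cv2.INTER_CUBIC))
im=manip.snapshot("top")
cv2.imwrite("pics/c5t.png",cv2.resize(im[180:280,130:280,::-1],None,fx=5,fy=5,interpolation=cv2.INTER_CUBIC))
s=manip.sense();print(s['t'],s['tcp_pos'],s['tool_rot'],s['force'],s['ft_torque'],s['finger_gap'])
E
```

```text
6.575 [0.44958408 0.17123599 0.10517377] [-0.01807623  0.70700613  0.0180164   0.70674677] [ 0.0383974   0.2684644  -0.70992577] [ 0.03588049 -0.04214064 -0.02425856] 0.5931686354112213
```

View pics/c5.png

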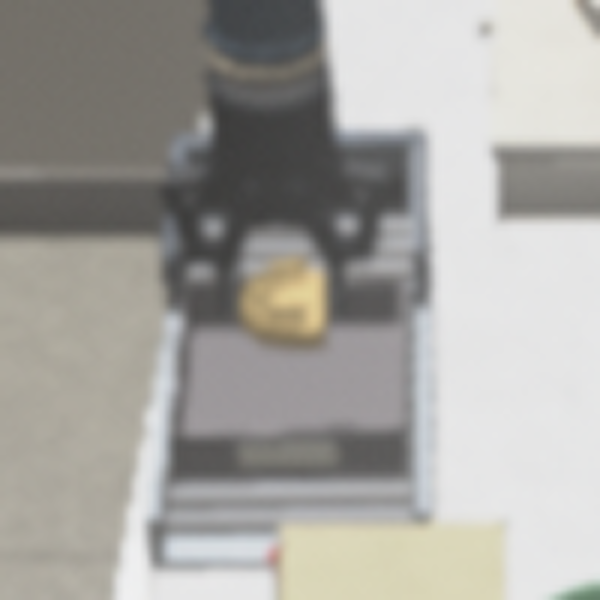

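View pics/c5t.png

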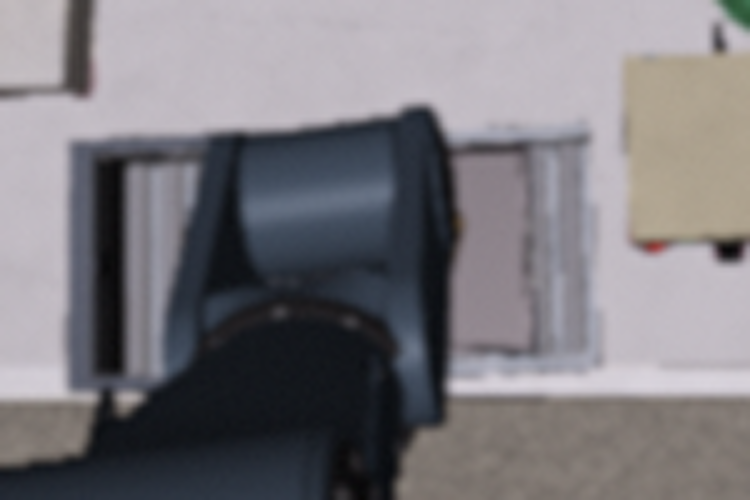

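Emit:
{"fn": "send_rows", "kwargs": {
  "steps": [
    [[0.7,0,0,-0.006,0],[0.7,0,0,-0.015,0],[0.7,0,0,-0.024,0],[0.7,0,0,-0.033,0],[0.7,0,0,-0.041,0],[0.7,0,0,-0.046,0],[0.7,0,0,-0.049,0],[0.7,0,0,-0.051,0]]
  ]
}}

```text
t: 7.58
tcp_pos: [0.4496, 0.1718, 0.0542]
tool_rot: [-0.018, 0.707, 0.018, 0.707]
force: [0.2, 0.6, -0.8]
finger_gap: 0.594
```

Emit:
{"fn": "send_rows", "kwargs": {
  "steps": [
    [[0.7,0,0,-0.0015,0],[0.7,0,0,-0.003,0],[0.7,0,0,-0.0045,0],[0.7,0,0,-0.006,0],[0.7,0,0,-0.0075,0],[0.7,0,0,-0.009,0],[0.7,0,0,-0.01,0],[0.7,0,0,-0.01,0]]
  ]
}}

```text
t: 8.57
tcp_pos: [0.4494, 0.1718, 0.0442]
tool_rot: [-0.018, 0.707, 0.018, 0.707]
force: [0.1, 0.3, -1.2]
finger_gap: 0.59
```

Not yet in contact; continue in 1 mm steps.

Emit:
{"fn": "send_rows", "kwargs": {
  "steps": [
    [[0.7,0,0,-0.001,0],[0.7,0,0,-0.002,0],[0.7,0,0,-0.003,0],[0.7,0,0,-0.003,0]]
  ]
}}

```text
t: 9.07
tcp_pos: [0.4494, 0.1717, 0.0412]
tool_rot: [-0.018, 0.707, 0.018, 0.707]
force: [0.2, 0.4, -1.0]
finger_gap: 0.592
```

Emit:
{"fn": "send_rows", "kwargs": {
  "steps": [
    [[0.7,0,0,-0.0005,0],[0.7,0,0,-0.001,0],[0.7,0,0,-0.001,0],[0.7,0,0,-0.001,0]]
  ]
}}

```text
t: 9.57
tcp_pos: [0.4495, 0.1718, 0.0403]
tool_rot: [-0.018, 0.707, 0.018, 0.707]
force: [0.1, -0.2, -0.7]
finger_gap: 0.589
```

Emit:
{"fn": "send_rows", "kwargs": {
  "steps": [
    [[0.7,0,0,-0.0005,0],[0.7,0,0,-0.001,0],[0.7,0,0,-0.001,0],[0.7,0,0,-0.001,0]]
  ]
}}

```text
t: 10.07
tcp_pos: [0.4495, 0.1718, 0.0397]
tool_rot: [-0.018, 0.707, 0.018, 0.707]
force: [-1.2, -0.5, 5.0]
finger_gap: 0.594
```

Emit:
{"fn": "send_rows", "kwargs": {
  "steps": [
    [[0.37,0,0,0,0],[0.33,0,0,0,0],[0.28,0,0,0,0],[0.2,0,0,0,0],[0.1,0,0,0,0],[0.1,0,0,0,0],[0.1,0,0,0,0],[0.1,0,0,0,0]]
  ]
}}

```text
t: 11.08
tcp_pos: [0.4495, 0.1718, 0.0393]
tool_rot: [-0.018, 0.707, 0.018, 0.707]
force: [0.5, -0.7, -0.1]
finger_gap: 0.899
```

```bash
python3 - <<'E'
from h import *
im=manip.snapshot("side"); cv2.imwrite("pics/side6.png",im[:,:,::-1])
cv2.imwrite("pics/c6.png",cv2.resize(im[100:200,180:280,::-1],None,fx=6,fy=6,interpolation=cv2.INTER_CUBIC))
s=manip.sense();print(s['t'],s['tcp_pos'],s['force'],s['finger_gap'])
E
```

```text
11.125 [0.44948204 0.17175946 0.03931143] [-0.32551101  0.58329319  0.90486768] 0.895665728299036
```

View pics/c6.png

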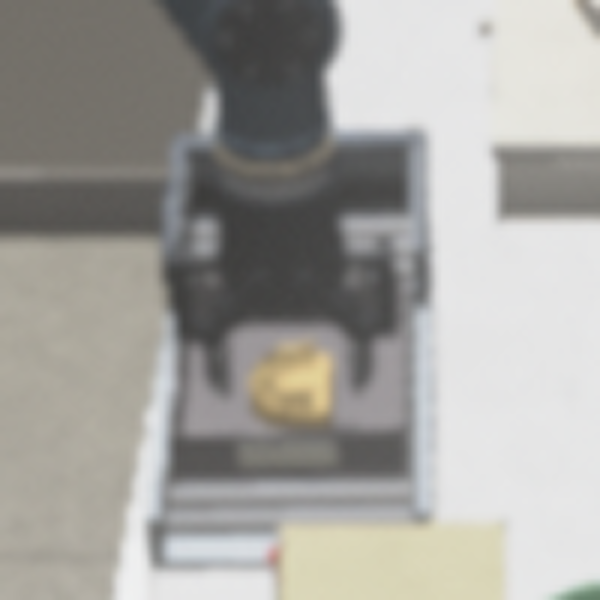

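Emit:
{"fn": "send_rows", "kwargs": {
  "steps": [
    [[0.1,0,0,0.006,0],[0.1,0,0,0.022,0],[0.1,0,0,0.045,0],[0.1,0,0,0.075,0],[0.1,0,0,0.1,0],[0.1,0,0,0.11,0],[0.1,0,0,0.11,0]]
  ]
}}

```text
t: 12.0
tcp_pos: [0.4497, 0.1718, 0.1498]
tool_rot: [-0.018, 0.706, 0.018, 0.707]
force: [-0.6, -0.5, -0.1]
finger_gap: 0.896
```

Emit:
{"fn": "send_rows", "kwargs": {
  "steps": [
    [[0.1,0.001,-0.015,0,0],[0.3,0.003,-0.045,0,0],[0.3,0.005,-0.08,0,0],[0.3,0.007,-0.105,0,0],[0.3,0.007,-0.114,0,0],[0.3,0.007,-0.114,0,0]]
  ]
}}

```text
t: 12.75
tcp_pos: [0.456, 0.0572, 0.1487]
tool_rot: [-0.018, 0.707, 0.018, 0.706]
force: [-0.4, 0.4, 0.4]
finger_gap: 0.7
```

```bash
python3 - <<'E'
from h import *
im=manip.snapshot("side"); cv2.imwrite("pics/side7.png",im[:,:,::-1])
cv2.imwrite("pics/c7.png",cv2.resize(im[100:200,180:280,::-1],None,fx=6,fy=6,interpolation=cv2.INTER_CUBIC))
im=manip.snapshot("top")
cv2.imwrite("pics/c7t.png",cv2.resize(im[180:280,130:280,::-1],None,fx=5,fy=5,interpolation=cv2.INTER_CUBIC))
s=manip.sense();print(s['t'],s['tcp_pos'],s['force'],s['finger_gap'])
E
```

```text
12.85 [0.45604707 0.05816356 0.14899255] [ 0.05942466  0.55479092 -0.50824437] 0.6991905867688427
```

View pics/c7.png

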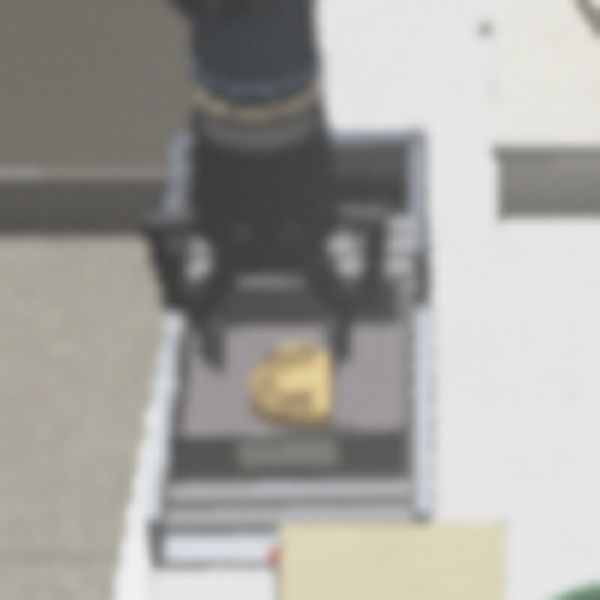

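View pics/c7t.png

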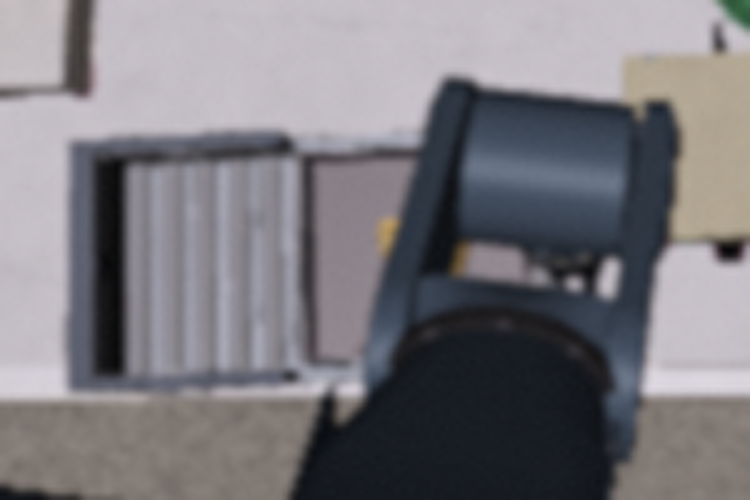

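Emit:
{"fn": "send_rows", "kwargs": {
  "steps": [
    [[0.3,0,0,-0.02,0],[0.3,0,0,-0.05,0],[0.3,0,0,-0.075,0],[0.3,0,0,-0.092,0],[0.3,0,0,-0.1,0],[0.3,0,0,-0.103,0],[0.3,0,0,-0.103,0]]
  ]
}}

```text
t: 13.72
tcp_pos: [0.4567, 0.058, 0.0466]
tool_rot: [-0.019, 0.707, 0.019, 0.707]
force: [-0.1, -0.6, -0.1]
finger_gap: 0.699
```

```bash
python3 - <<'E'
from h import *
im=manip.snapshot("side"); cv2.imwrite("pics/side8.png",im[:,:,::-1])
cv2.imwrite("pics/c8.png",cv2.resize(im[100:200,180:280,::-1],None,fx=6,fy=6,interpolation=cv2.INTER_CUBIC))
s=manip.sense();print(s['t'],s['tcp_pos'],s['force'],s['finger_gap'])
E
```

```text
13.775 [0.45680619 0.0578961  0.04675749] [-0.15043068  0.03515238 -0.13427498] 0.7015691887638209
```

View pics/c8.png

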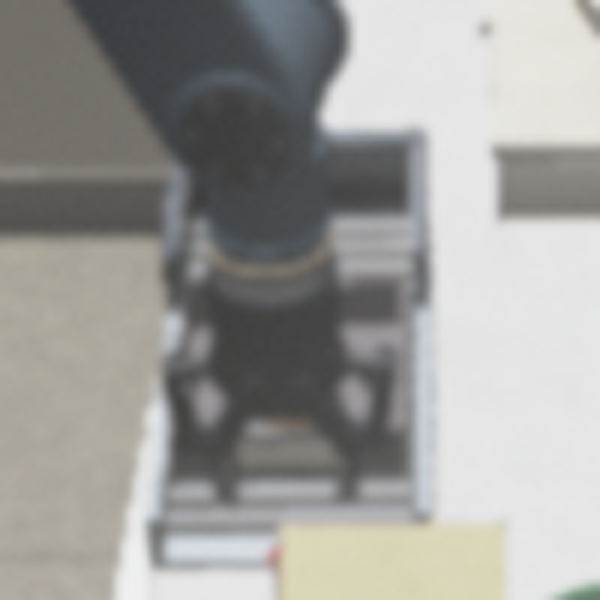

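Emit:
{"fn": "send_rows", "kwargs": {
  "steps": [
    [[0.3,0,0.004,0,0],[0.3,0,0.008,0,0],[0.3,-0.001,0.011,0,0],[0.3,-0.001,0.013,0,0],[0.3,-0.001,0.015,0,0],[0.3,-0.001,0.017,0,0],[0.3,-0.001,0.019,0,0],[0.3,-0.001,0.021,0,0]]
  ]
}}

```text
t: 14.78
tcp_pos: [0.4555, 0.0788, 0.0463]
tool_rot: [-0.018, 0.707, 0.018, 0.707]
force: [-0.5, 0.2, -1.0]
finger_gap: 0.696
```

Emit:
{"fn": "send_rows", "kwargs": {
  "steps": [
    [[0.3,0,0.002,0,0],[0.3,0,0.004,0,0],[0.3,0,0.006,0,0],[0.3,0,0.008,0,0],[0.3,0,0.01,0,0],[0.3,-0.001,0.012,0,0],[0.3,-0.001,0.014,0,0],[0.3,-0.001,0.016,0,0]]
  ]
}}

```text
t: 15.78
tcp_pos: [0.4548, 0.0949, 0.0464]
tool_rot: [-0.018, 0.707, 0.018, 0.707]
force: [-0.2, -1.9, 0.3]
finger_gap: 0.693
```

Emit:
{"fn": "send_rows", "kwargs": {
  "steps": [
    [[0.3,0,0.002,0,0],[0.3,0,0.004,0,0],[0.3,0,0.006,0,0],[0.3,0,0.008,0,0],[0.3,0,0.01,0,0],[0.3,-0.001,0.012,0,0],[0.3,-0.001,0.014,0,0],[0.3,-0.001,0.016,0,0]]
  ]
}}

```text
t: 16.77
tcp_pos: [0.4533, 0.1109, 0.0463]
tool_rot: [-0.018, 0.707, 0.018, 0.707]
force: [0.2, 0.0, 0.5]
finger_gap: 0.703
```

```bash
python3 - <<'E'
from h import *
im=manip.snapshot("side"); cv2.imwrite("pics/side9.png",im[:,:,::-1])
cv2.imwrite("pics/c9.png",cv2.resize(im[100:200,180:280,::-1],None,fx=6,fy=6,interpolation=cv2.INTER_CUBIC))
s=manip.sense();print(s['t'],s['tcp_pos'],s['force'],s['finger_gap'])
E
```

```text
16.825 [0.45324378 0.11112002 0.04628874] [-0.11381862 -0.70632444 -1.04239936] 0.6991646439743746
```

View pics/c9.png

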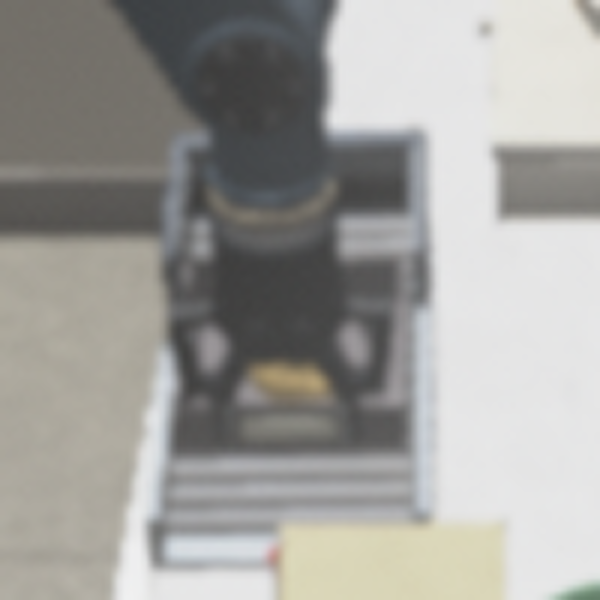

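Emit:
{"fn": "send_rows", "kwargs": {
  "steps": [
    [[0.3,0,0.002,0,0],[0.3,0,0.004,0,0],[0.3,0,0.006,0,0],[0.3,0,0.008,0,0],[0.3,0,0.01,0,0],[0.3,-0.001,0.012,0,0],[0.3,-0.001,0.014,0,0],[0.3,-0.001,0.016,0,0]]
  ]
}}

```text
t: 17.82
tcp_pos: [0.4528, 0.1269, 0.0463]
tool_rot: [-0.018, 0.707, 0.018, 0.707]
force: [-0.2, -1.6, -0.6]
finger_gap: 0.704
```

Emit:
{"fn": "send_rows", "kwargs": {
  "steps": [
    [[0.3,0,0.002,0,0],[0.3,0,0.004,0,0],[0.3,0,0.006,0,0],[0.3,0,0.008,0,0],[0.3,0,0.01,0,0],[0.3,-0.001,0.012,0,0],[0.3,-0.001,0.014,0,0],[0.3,-0.001,0.016,0,0]]
  ]
}}

```text
t: 18.82
tcp_pos: [0.4515, 0.1429, 0.0464]
tool_rot: [-0.018, 0.707, 0.018, 0.707]
force: [1.1, -1.3, 1.2]
finger_gap: 0.695
```

Emit:
{"fn": "send_rows", "kwargs": {
  "steps": [
    [[0.3,0,0.002,0,0],[0.3,0,0.004,0,0],[0.3,0,0.006,0,0],[0.3,0,0.008,0,0],[0.3,0,0.01,0,0],[0.3,-0.001,0.012,0,0],[0.3,-0.001,0.014,0,0],[0.3,-0.001,0.016,0,0]]
  ]
}}

```text
t: 19.82
tcp_pos: [0.4505, 0.1589, 0.0463]
tool_rot: [-0.018, 0.707, 0.018, 0.707]
force: [0.6, -1.1, 0.1]
finger_gap: 0.7
```

Emit:
{"fn": "send_rows", "kwargs": {
  "steps": [
    [[0.3,0,0.002,0,0],[0.3,0,0.004,0,0],[0.3,0,0.006,0,0],[0.3,0,0.008,0,0],[0.3,0,0.01,0,0],[0.3,-0.001,0.012,0,0],[0.3,-0.001,0.014,0,0],[0.3,-0.001,0.015,0,0]]
  ]
}}

```text
t: 20.82
tcp_pos: [0.4497, 0.1739, 0.0463]
tool_rot: [-0.018, 0.707, 0.018, 0.707]
force: [0.5, -1.1, -0.4]
finger_gap: 0.704
```

```bash
python3 - <<'E'
from h import *
im=manip.snapshot("side"); cv2.imwrite("pics/side10.png",im[:,:,::-1])
cv2.imwrite("pics/c10.png",cv2.resize(im[100:200,180:280,::-1],None,fx=6,fy=6,interpolation=cv2.INTER_CUBIC))
im=manip.snapshot("top")
cv2.imwrite("pics/c10t.png",cv2.resize(im[195:268,138:258,::-1],None,fx=6.6,fy=6.6,interpolation=cv2.INTER_CUBIC))
s=manip.sense();print(s['t'],s['tcp_pos'],s['force'],s['finger_gap'])
E
```

```text
20.925 [0.44943562 0.17397595 0.04631092] [ 0.26720411  0.9214421  -0.33368619] 0.6972348157792321
```

View pics/c10.png

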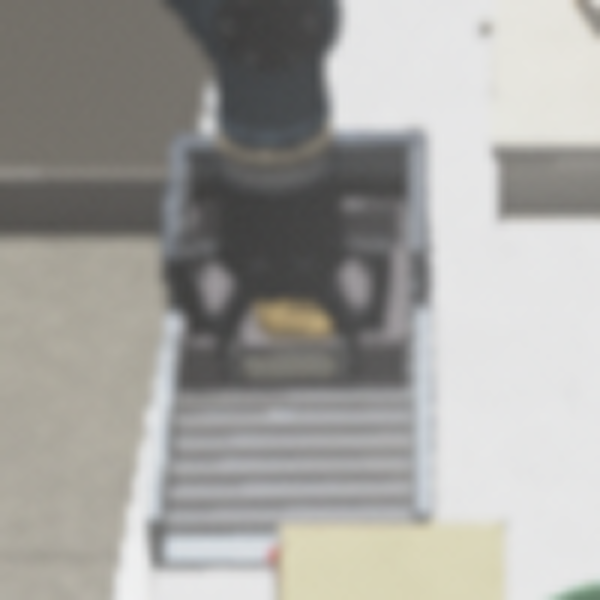

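View pics/c10t.png

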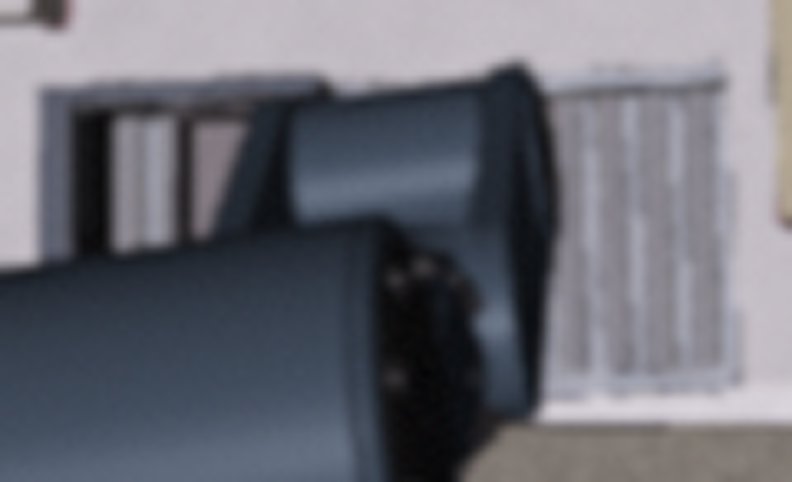

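Emit:
{"fn": "send_rows", "kwargs": {
  "steps": [
    [[0.3,0,0.0015,0,0],[0.3,0,0.0035,0,0],[0.3,0,0.0055,0,0],[0.3,0,0.0075,0,0],[0.3,0,0.0095,0,0],[0.3,-0.001,0.0115,0,0],[0.3,-0.001,0.0135,0,0],[0.3,-0.001,0.015,0,0]]
  ]
}}

```text
t: 21.92
tcp_pos: [0.4487, 0.1889, 0.0463]
tool_rot: [-0.018, 0.707, 0.018, 0.707]
force: [0.5, -1.4, -0.1]
finger_gap: 0.697
```

Emit:
{"fn": "send_rows", "kwargs": {
  "steps": [
    [[0.3,0,0.0012,0,0],[0.3,0,0.0025,0,0],[0.3,0,0.0037,0,0],[0.3,0,0.005,0,0],[0.3,0,0.006,0,0],[0.3,0,0.007,0,0],[0.3,-0.001,0.008,0,0],[0.3,-0.001,0.009,0,0]]
  ]
}}

```text
t: 22.92
tcp_pos: [0.4475, 0.1978, 0.0463]
tool_rot: [-0.018, 0.707, 0.018, 0.707]
force: [1.6, -1.4, 0.6]
finger_gap: 0.702
```

```bash
python3 - <<'E'
from h import *
im=manip.snapshot("side"); cv2.imwrite("pics/side11.png",im[:,:,::-1])
cv2.imwrite("pics/c11.png",cv2.resize(im[115:200,198:272,::-1],None,fx=5.4,fy=5.4,interpolation=cv2.INTER_CUBIC))
im=manip.snapshot("top")
cv2.imwrite("pics/c11t.png",cv2.resize(im[195:268,138:258,::-1],None,fx=6.6,fy=6.6,interpolation=cv2.INTER_CUBIC))
s=manip.sense();print(s['t'],s['tcp_pos'],s['force'],s['finger_gap'])
print(tt(177,180,.075))
E
```

```text
23.025 [0.4473878  0.19790126 0.04632573] [-0.19491221 -0.16614618  0.87711882] 0.7025208377886732
[0.4774 0.3439 0.075 ]
```

View pics/c11.png

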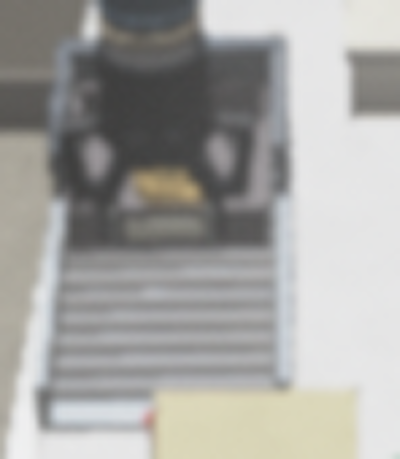

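View pics/c11t.png

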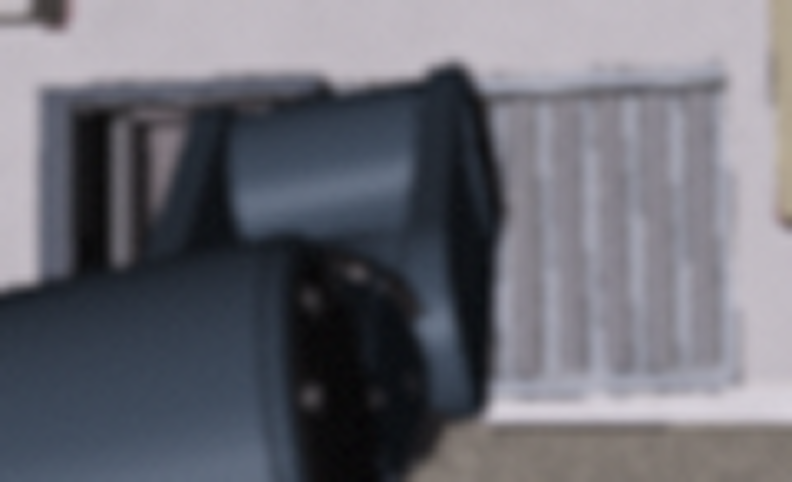

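Emit:
{"fn": "send_rows", "kwargs": {
  "steps": [
    [[0.3,0,0.001,0,0],[0.3,0,0.002,0,0],[0.3,0,0.003,0,0],[0.3,0,0.004,0,0],[0.3,0,0.005,0,0],[0.3,0,0.006,0,0],[0.3,0,0.007,0,0],[0.3,0,0.008,0,0]]
  ]
}}

```text
t: 24.02
tcp_pos: [0.4474, 0.2058, 0.0462]
tool_rot: [-0.018, 0.707, 0.018, 0.707]
force: [-1.1, -0.9, -0.5]
finger_gap: 0.698
```

Emit:
{"fn": "send_rows", "kwargs": {
  "steps": [
    [[0.3,0,0.001,0,0],[0.3,0,0.002,0,0],[0.3,0,0.003,0,0],[0.3,0,0.003,0,0]]
  ]
}}

```text
t: 24.52
tcp_pos: [0.4477, 0.2089, 0.0464]
tool_rot: [-0.018, 0.707, 0.018, 0.707]
force: [0.4, 0.0, -0.0]
finger_gap: 0.698
```

Emit:
{"fn": "send_rows", "kwargs": {
  "steps": [
    [[0.3,0,0.0007,0,0],[0.3,0,0.0014,0,0],[0.3,0,0.002,0,0],[0.3,0,0.002,0,0]]
  ]
}}

```text
t: 25.02
tcp_pos: [0.4476, 0.2109, 0.0463]
tool_rot: [-0.018, 0.707, 0.018, 0.707]
force: [-0.0, -0.5, -0.1]
finger_gap: 0.7
```

Emit:
{"fn": "send_rows", "kwargs": {
  "steps": [
    [[0.3,0,0.0007,0,0],[0.3,0,0.0014,0,0],[0.3,0,0.0014,0,0]]
  ]
}}

```text
t: 25.4
tcp_pos: [0.4476, 0.211, 0.0464]
tool_rot: [-0.019, 0.707, 0.018, 0.707]
force: [1.5, -6.7, 1.4]
finger_gap: 0.704
```

```bash
python3 - <<'E'
from h import *
im=manip.snapshot("side"); cv2.imwrite("pics/side12.png",im[:,:,::-1])
cv2.imwrite("pics/c12.png",cv2.resize(im[115:200,198:272,::-1],None,fx=5.4,fy=5.4,interpolation=cv2.INTER_CUBIC))
im=manip.snapshot("top")
cv2.imwrite("pics/c12t.png",cv2.resize(im[195:268,138:258,::-1],None,fx=6.6,fy=6.6,interpolation=cv2.INTER_CUBIC))
s=manip.sense();print(s['t'],s['tcp_pos'],s['force'],s['finger_gap'])
E
```

```text
25.5 [0.44755694 0.21101562 0.04637012] [-0.55706024 -7.35196288  1.93243973] 0.6995953122244887
```

View pics/c12t.png

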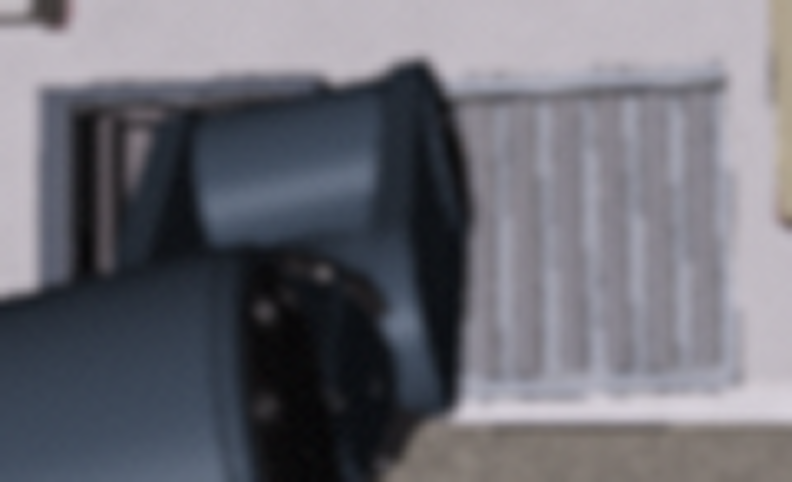

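View pics/c12.png

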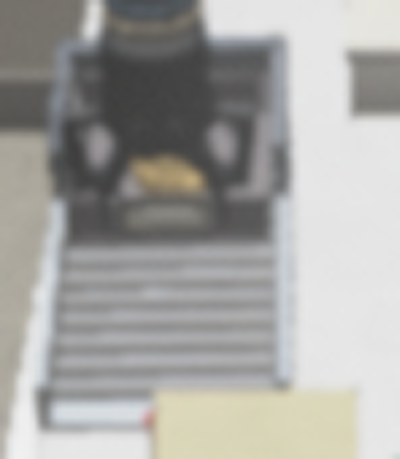

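Emit:
{"fn": "send_rows", "kwargs": {
  "steps": [
    [[0.3,0,-0.0005,0,0],[0.3,0,-0.001,0,0],[0.3,0,-0.0015,0,0],[0.3,0,-0.003,0,0],[0.3,0.001,-0.008,0,0],[0.3,0.001,-0.02,0,0],[0.3,0.002,-0.04,0,0],[0.3,0.003,-0.06,0,0]]
  ]
}}

```text
t: 26.5
tcp_pos: [0.4504, 0.1511, 0.0463]
tool_rot: [-0.018, 0.707, 0.018, 0.707]
force: [0.2, -0.4, -0.1]
finger_gap: 0.698
```

Emit:
{"fn": "send_rows", "kwargs": {
  "steps": [
    [[0.3,0,-0.01,0.01,0],[0.3,0,-0.02,0.04,0],[0.3,0,-0.04,0.09,0],[0.3,0,-0.09,0.13,0],[0.3,0,-0.145,0.15,0],[0.3,0,-0.2,0.15,0],[0.3,0,-0.25,0.15,0],[0.3,0,-0.28,0.15,0]]
  ]
}}

```text
t: 27.5
tcp_pos: [0.4503, -0.1303, 0.1972]
tool_rot: [-0.018, 0.706, 0.017, 0.707]
force: [0.1, 0.1, 1.2]
finger_gap: 0.704
```

```bash
python3 - <<'E'
from h import *
im=manip.snapshot("side"); cv2.imwrite("pics/side13.png",im[:,:,::-1])
cv2.imwrite("pics/c13.png",cv2.resize(im[115:225,198:272,::-1],None,fx=5.4,fy=5.4,interpolation=cv2.INTER_CUBIC))
im=manip.snapshot("top")
cv2.imwrite("pics/c13t.png",cv2.resize(im[195:268,138:258,::-1],None,fx=6.6,fy=6.6,interpolation=cv2.INTER_CUBIC))
cv2.imwrite("pics/top13.png",im[:,:,::-1])
s=manip.sense();print(s['t'],s['tcp_pos'],s['force'],s['finger_gap'])
E
```

```text
27.6 [ 0.4509976  -0.1310348   0.19709025] [ 0.38962183 -0.08809376  0.00203683] 0.701067791399148
```

View pics/c13t.png

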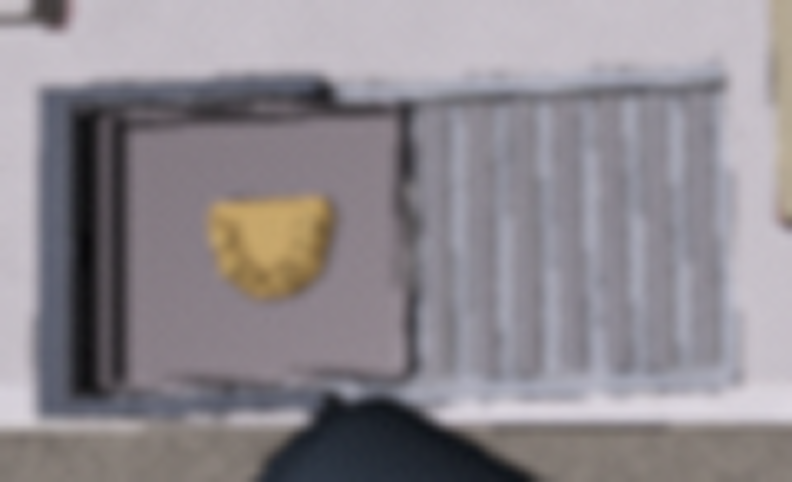

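View pics/c13.png

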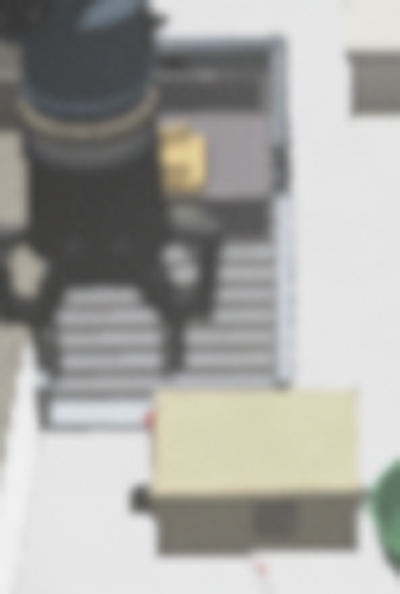

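View pics/side13.png

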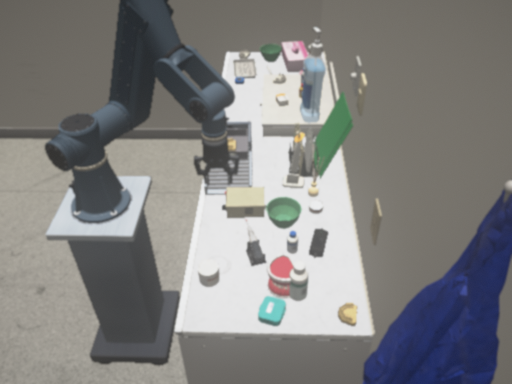

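```bash
python3 - <<'E'
from h import *
n=tt(98,240,.075);t=tt(411,240,.075);n0=tt(346,240,.075);t0=tt(655,240,.075)
ex=np.array([-.049,.9988,0]);print(n,t,"moved",(n-n0)@ex,(t-t0)@ex)
O=np.array([.4487,.230,0]);print("nose track x",(n-O)@ex,"via tail",(t-O)@ex+.16)
E
```

```text
[0.4461 0.3844 0.075 ] [0.445  0.2192 0.075 ] moved 0.13079870000000002 0.1278072
nose track x 0.15434212 via tail 0.14939426
```

Emit:
{"fn": "send_rows", "kwargs": {
  "steps": [
    [[0.3,0,-0.03,0.02,0],[0.3,0,-0.06,0.03,0],[0.3,0,-0.06,0.03,0],[0.3,0,-0.06,0.03,0],[0.3,0,-0.06,0.03,0],[0.3,0,-0.06,0.03,0]]
  ]
}}

```text
t: 28.35
tcp_pos: [0.4502, -0.1867, 0.226]
tool_rot: [-0.019, 0.707, 0.019, 0.707]
force: [0.2, -0.4, 0.7]
finger_gap: 0.701
```

```bash
python3 - <<'E'
from h import *
im=manip.snapshot("top")[:,:,::-1];a=cv2.imread("pics/top13.png")
d=cv2.absdiff(im,a)[200:250,140:195].max(2);print("diff in bay/pan",d.max(),d.mean())
a0=cv2.imread("pics/top0.png");d=cv2.absdiff(im,a0).max(2)
for nm,b in(("jar",(345,222,376,248)),("bowl",(268,152,306,190)),("bottle",(313,158,330,175))):print(nm,d[b[1]:b[3],b[0]:b[2]].mean())
s=manip.sense();print(s['t'],s['tcp_pos'],s['force'])
manip.sign_off()
E
```

```text
diff in bay/pan 4 1.2181818181818183
jar 109.82506203473946
bowl 9.189058171745152
bottle 10.667820069204152
28.4 [ 0.45030472 -0.1869659   0.22604401] [0.34339946 0.739411   0.51406191]
the job is handed in; nothing more can be done
```

The cast is standing upright in the pan, and the pan is in the bay, at rest against the bumper. I handed the job in at 28.4 s with the arm well clear.

- **Cast:** I gripped the base by its front and back faces at 25–28 N. I lowered it the last few millimetres at about 4–12 mm/s and felt about 6 N on contact. Then I let go and lifted off.
- **Pan:** I pushed it from behind with both fingers at about 16 mm/s, slowing to 6–8 mm/s near the end. It stopped on the bumper with a steady 7 N or so.
- **Position:** The pan's nose reads 0.149 to 0.154 m along the track, depending on which end of the pan I measure. Home is 0.150 m, so the two readings differ by about 5 mm.
- **At rest:** Two pictures of the pan and bay, 0.8 s apart, show no change, and the wrist force was near zero.
- **Bystanders:** The bowl's and bottle's picture regions were nearly unchanged from the start. The jar's picture check disagreed, with a large change from the start. I put that down to the arm being over it in the top view, but did not confirm it there. In the last side view the jar looks to be where it started, and I never moved near it.

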